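# Load the rod station and latch its sliding guard

### The job

Lay the long wax rod in the two-block cradle of the guarded rod station and let go of it. Then slide the station's guard shut over the rod by its push plate until the latch clicks and the guard stays shut by itself, pushing gently so that the rubber stop is never crushed (press it in no more than 2.5 mm), and leave the short rods and the mug where they are.

Things in the scene. Friction and masses are not known exactly. Their poses are not given: they have to be found in the camera images.
- wax_rod: the long orange-brown wax rod, 89 long, 12 wide, 11 high, 20 g, lying flat on the bench to the left of the station. Origin: middle of its underside; its y axis runs along its length. The two similar rods on the bench are only 48 and 59 long
- station: guarded rod station: grey base plate 100 (x) x 360 (y) x 14 high, fixed to the bench. Origin: centre of its underside, z up; +y is the way the guard slides shut. On it stand rails, two cradle blocks, the guard and, at the +y end, the strike block with ejector tube (x = +34), rubber stop (x = -34), both 37 over the bench, and a finger with a wedge (x 15 to 29, to 61 high) that points at the cradle beside the rod's end
- cradle (a point): where the middle of the rod's underside belongs: 34 over the bench, midway between two dark blocks (12 thick, centred 30 either way along y). Axes as the station's; the rod lies along y, either way round. Each block has a floor 14 wide and 45 degree flanks 10 high, so a rod let down within 6 mm is centred. 48 mm free between the blocks; base plate 20 below this point
- push_face (a point): middle of the rear (-y) face of the black push plate on the guard's roof, 90 over the bench; axes as the station's; moves with the guard. The plate is 60 wide (x), 10 thick, from 72 to 105 over the bench; behind this face the flat roof, 72 high, runs on for 25. Pushing this face towards +y shuts the guard; closed fingers may push it, or it may be held
- guard (a joint): travel of the guard in m: 0 fully open (starts 0 to 0.015), grows as it shuts. Friction 2 N. The strike block is adjustable, so the latch catches anywhere from 0.128 to 0.152, different each time. From 30 mm before the catch a spring ejector pushes back, 3 N rising to 6 N; if the latch roller is still on the wedge's slope, it sends the guard back to 0.122 or less. Caught, the guard settles at the catch
- pawl (a joint): lift of the latch roller (under the small round knob on the guard's arm) in m: 0 down, about 0.007 on top of the wedge, 0 again once caught. In the last 20 mm it climbs the wedge and the push needed (friction, ejector and wedge) rises to 12 to 14 N; at the catch it drops with a click and the push falls by about 5 N
- rubber_stop (a joint): how far the rubber stop is pressed in, m: 0 untouched; 0.0025 (15 N on the stop, about 23 N on the push plate) is the most allowed. The guard meets it 1.5 mm beyond the catch; it then adds 6 N per mm, so a push of 16 to 19 N means that the latch has caught and the stop is pressed 1.3 to 1.8 mm
- short_rod_a: the nearer bystander rod: same wax, 59 long, 13 wide, 12 high, lying between the long rod and the station; origin middle of underside
- mug: white mug, 91 high, at the far right corner behind the station, a bystander; origin centre of underside
- guard_roof (a point): middle of the guard's flat roof, 72 over the bench; axes as the station's. The guard is a hood of 0.4 kg, 120 long (y), 80 wide, with clear windows and an open front (+y) end; over its front edge, at x = +22, an arm with the spring latch stands 15 forward, its knob up to 91 high

How it is judged:
By the outcome, as a careful person would: the job done as asked, in the order asked, and still so for the second after the job is handed in, with the robot touching nothing.
It also fails if it takes over 58 s, if anything falls off the work surface, if the arm or the gripper's body presses on something with over 40 N, if the wrist force passes 120 N, or if a joint passes its speed limit or range.

### The arm

A 6-joint arm with a two-finger parallel gripper is mounted at the origin on the work surface; the furniture and walls round the work are solid. World frame = base frame: x ahead of the robot, y to its left, z up, the work surface at z = 0. Lengths are in m, angles in degrees, forces in N, time in s.
With the tool pointing down it reaches from about 0.375 to 0.9 m from the base axis. Payload 3.1 kg.
Tool frame: the origin (TCP) lies at the very end of the fingers, on their centre line; the grasp point (between the pads) lies 19 mm behind it; z points along the fingers, y is the line along which they close (so a half turn about z gives the same grasp; the last joint's range is limited). The gripper opens to 87 mm and grips with 3 to 60 N. Pads are 19 mm wide; open, the fingers measure 117 mm over their backs; the gripper's body (75 mm by 190 mm) begins 51 mm behind the grasp point.
Start: joints at [58.012, 30.224, 82.088, -0, 67.689, -10.227], TCP at [0.232, 0.58, 0.223] pointing down, gripper open.
Joint ranges: [-176.69, 176.69], [-43.24, 126.21], [12.49, 139.97], [-82, 262], [0, 151.66], [-163.58, 163.58]. Speed limits (degrees/s): [159.86, 159.86, 180, 180, 180, 180].

### API

Orientations are given as a 3x3 rotation matrix whose columns are the frame's x, y, z axes.
In Python, from rig import bot, imaging gives the robot as it stands.
- The arm moves only by the tool drive_tool, never from a script. Its argument "deltas" is text: rows parted by semicolons, each of 5 numbers parted by spaces: the finger opening in mm, from 0 to 87, then the shift along the world's x, y, z in mm, then the turn about the world's z in rad. In form: jaw dx dy dz twist; .... A call has 1 to 12 rows; each row is the pose to reach, as a shift and turn from the pose commanded when the call began; what a row does not reach only later rows make up. A row lasts 1/10 s, in which the tool goes at most 50 mm and 8.59 degrees, less where a joint would pass 70% of its speed; a pose out of reach is approached as far as the arm can. A call with a gripper value outside its range is refused whole. The fingers move at their own pace and stop on an object; the grip force is fixed at half the most. Time passes only in rows, so rows that repeat a pose let the fingers close. It gives the time, the measured TCP pose, the force, the opening and the grip force at its end, in the units of the state.
- bot.read_state(): the state, without advancing time (a new reading comes with each control period).
- imaging.capture(name): name is "side" or "top"; returns the picture (480x640x3 uint8, red, green, blue); there is no depth.
- imaging.camera_model(name): a dict with "fx", "fy", "cx", "cy" (pixels), "dist" ([k1, k2, p1, p2, k3] as OpenCV has them; the pictures are not rectified), "T" (4x4, takes a point from camera to world coordinates). Camera axes: x right, y down, z forward; pixel columns grow to the right and rows downward; lengths in m; the calibration is good to about 2 mm. A picture is of the moment at which its call begins. camera_model takes no time and is no camera call.
- bot.hand_in(): hands the job in; it is judged then, once.
The state is a dict: "time_s": time; "joint_positions": joint angles; "qvel": joint speeds; "tau": joint torques, N m; "position": TCP position; "tcp_rot": TCP orientation; "force": force on the tool from outside, world axes, zero at the start; "moment": the same for the moment, N m; "opening": opening from 0.0 (shut) to 1.0 (fully open); "grasp_force": force on a finger pad.
Only numpy, scipy, OpenCV 4.12 (cv2) and the standard library are available. Lean on these libraries where they do the work, as an engineer would, in place of code of your own. Each camera call takes 0.05 s, during which the arm holds its last target. There are 200 camera calls.

## Working session

There is one attempt and no reset: what is moved stays moved. The work goes in short steps, Python scripts to look and compute and a tool call to move; the robot and the scene stay as the last step left them, time stands still between calls to the robot, and variables do not carry over. Pictures are saved under pics/ and viewed, at most 10 in all, crops included, and the job is handed in when it is done.

Besides the shell and the picture viewer there is one more tool, called after ">>>" in YAML: its name, and indented under it one key for each argument. drive_tool: Moves the arm, as the interface text tells. Its arguments: {"type":"object","properties":{"deltas":{"type":"string"}},"required":["deltas"]}

```bash
mkdir -p pics
cat > h.py <<'E'
import numpy as np, cv2
from rig import bot, imaging
def snap(n,f):
    im=imaging.capture(n); cv2.imwrite('pics/'+f,im[:,:,::-1]); return im
def ray(n,uv):
    m=imaging.camera_model(n);K=np.array([[m['fx'],0,m['cx']],[0,m['fy'],m['cy']],[0,0,1]]);T=np.array(m['T'])
    p=cv2.undistortPoints(np.array(uv,float).reshape(-1,1,2),K,np.array(m['dist'],float)).reshape(-1,2)
    return T[:3,3],np.c_[p,np.ones(len(p))]@T[:3,:3].T
def at(n,uv,z):
    o,d=ray(n,uv); return o+d*((np.array(z)-o[2])/d[:,2])[:,None]
def proj(n,P):
    m=imaging.camera_model(n);K=np.array([[m['fx'],0,m['cx']],[0,m['fy'],m['cy']],[0,0,1]]);T=np.linalg.inv(np.array(m['T']))
    return cv2.projectPoints(np.array(P,float).reshape(-1,1,3),cv2.Rodrigues(T[:3,:3])[0],T[:3,3],K,np.array(m['dist'],float))[0].reshape(-1,2)
E
python3 -c "
from h import *
snap('top','t1.png');snap('side','s1.png')
for n in('top','side'):print(np.round(imaging.camera_model(n)['T'],3))
s=bot.read_state();print(s['time_s'],s['position'],s['tcp_rot'])"
```

```text
[[-0.057 -0.968  0.243  0.31 ]
 [-0.998  0.055 -0.014 -0.042]
 [-0.    -0.244 -0.97   0.904]
 [ 0.     0.     0.     1.   ]]
[[-0.94   0.152 -0.305  0.766]
 [ 0.34   0.463 -0.818  0.68 ]
 [ 0.017 -0.873 -0.487  0.518]
 [ 0.     0.     0.     1.   ]]
0.1 [0.2313316  0.57990185 0.2216838 ] [[-9.28736735e-01  3.70738478e-01 -1.02861472e-03]
 [ 3.70739746e-01  9.28735333e-01 -1.64975859e-03]
 [ 3.43681847e-04 -1.91353976e-03 -9.99998110e-01]]
```

View pics/t1.png

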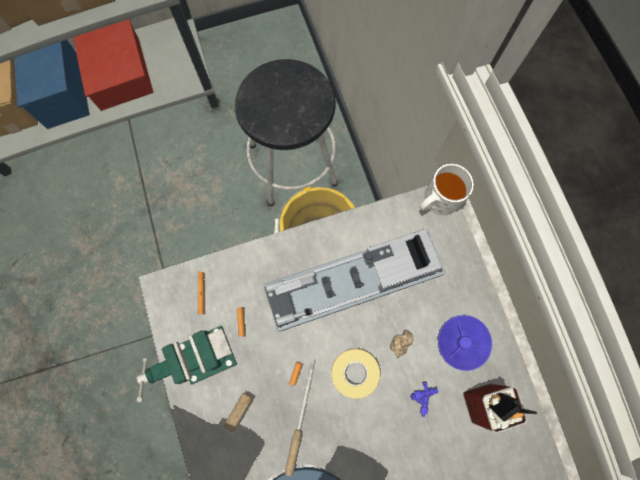

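View pics/s1.png

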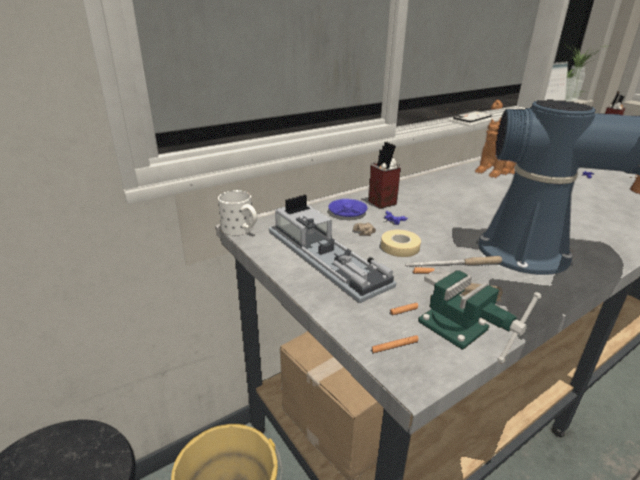

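Top view: the long rod is at about (201,293) and the short rods at (241,321) and (295,373). The station runs from (272,310) at the strike end to (430,250), with the guard open at the right. I'll zoom in to measure.

```bash
python3 -c "
from h import *
im=cv2.imread('pics/t1.png')
cv2.imwrite('pics/t1c.png',cv2.resize(im[220:345,185:450],None,fx=3,fy=3,interpolation=cv2.INTER_CUBIC))
hsv=cv2.cvtColor(im,cv2.COLOR_BGR2HSV)
m=cv2.inRange(hsv,(5,120,90),(20,255,255));m[:250]=0
n,l,st,c=cv2.connectedComponentsWithStats(m)
for i in range(1,n):
  if st[i,4]>60:
    p=np.argwhere(l==i)[:,::-1].astype(np.float32);r=cv2.minAreaRect(p);print(r)
    b=at('top',cv2.boxPoints(r),0.011);print(b.round(4).tolist(),b.mean(0).round(4))
"
```

```text
((200.5, 292.5), (41.0, 5.0), 90.0)
[[0.4927, 0.1937, 0.011], [0.4921, 0.1833, 0.011], [0.4083, 0.1833, 0.011], [0.4088, 0.1935, 0.011]] [0.4505 0.1885 0.011 ]
((240.41378784179688, 321.0345153808594), (28.18657112121582, 5.754758358001709), 86.633544921875)
[[0.4167, 0.115, 0.011], [0.4167, 0.1034, 0.011], [0.3608, 0.1013, 0.011], [0.3607, 0.1127, 0.011]] [0.3887 0.1081 0.011 ]
((295.3500061035156, 373.4499816894531), (6.008327007293701, 23.400854110717773), 18.434946060180664)
[[0.2629, 0.017, 0.011], [0.3043, 0.0007, 0.011], [0.3, -0.0102, 0.011], [0.2587, 0.0062, 0.011]] [0.2815 0.0034 0.011 ]
```

View pics/t1c.png

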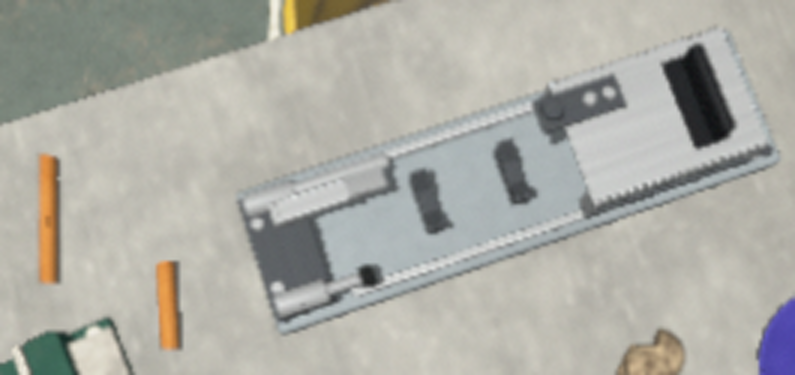

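The crop shows the base plate corners at (239,192), (283,332), (778,160) and (728,29), and the cradle blocks at (431,201) and (516,171). The push plate is at (700,95) and the latch arm knob at (553,108).

```bash
python3 -c "
from h import *
f=lambda a:np.array(a,float)/3+[185-1/3,220-1/3]
c=at('top',f([(239,192),(283,332),(778,160),(728,29)]),0.014);print(c.round(4))
print('edges',[np.linalg.norm(c[i]-c[(i+1)%4]).round(4) for i in range(4)])
R=c.mean(0);v=(c[0]+c[1]-c[2]-c[3]);w=(c[0]-c[1]+c[3]-c[2])
print('ctr',R,'ang +y',np.degrees(np.arctan2(v[1],v[0])),'ang x',np.degrees(np.arctan2(w[1],w[0])))
b=at('top',f([(431,201),(516,171)]),0.042);print('blocks',b,b.mean(0),np.linalg.norm(b[0]-b[1]),np.degrees(np.arctan2(*(b[0]-b[1])[[1,0]])))
a=np.arctan2(v[1],v[0]);y=np.array([np.cos(a),np.sin(a),0]);x=np.array([y[1],-y[0],0])
g=lambda p:print(((p-R)@np.c_[x,y]).round(4))
g(b)
p=at('top',f([(668,67),(701,145),(696,45),(733,132)]),[.105,.105,.105,.105]);g(p)
p=at('top',f([(553,108)]),.091);g(p)
o=R+0*x
print(proj('side',[R+s*.05*x+t*.18*y for s in(1,-1) for t in(1,-1)]).round(1).tolist())
print(proj('side',b).round(1).tolist(),proj('side',[[.4924,.188,.011],[.4086,.188,.011]]).round(1).tolist())
im=cv2.imread('pics/s1.png');cv2.imwrite('pics/s1c.png',cv2.resize(im[180:360,215:430],None,fx=3.2,fy=3.2,interpolation=cv2.INTER_CUBIC))
"
```

```text
[[ 0.4607  0.0577  0.014 ]
 [ 0.366   0.0316  0.014 ]
 [ 0.4614 -0.3087  0.014 ]
 [ 0.5556 -0.285   0.014 ]]
edges [np.float64(0.0982), np.float64(0.3534), np.float64(0.0972), np.float64(0.3556)]
ctr [ 0.4609461  -0.12609851  0.014     ] ang +y 105.56525027107348 ang x 14.748732309153993
blocks [[ 0.4430863  -0.06995214  0.042     ]
 [ 0.45961325 -0.12663377  0.042     ]] [ 0.45134978 -0.09829295  0.042     ] 0.05904190768869583 106.25537587888269
[[-0.0021  0.0589]
 [-0.0014 -0.0002]]
[[ 0.0204 -0.1029]
 [-0.032  -0.104 ]
 [ 0.0279 -0.1248]
 [-0.0309 -0.1258]]
[[ 0.0216 -0.0287]]
[[358.4, 296.7], [267.8, 226.2], [395.9, 280.4], [301.0, 216.7]]
[[342.2, 250.5], [326.0, 239.7]] [[371.8, 344.4], [415.3, 333.6]]
```

View pics/s1c.png

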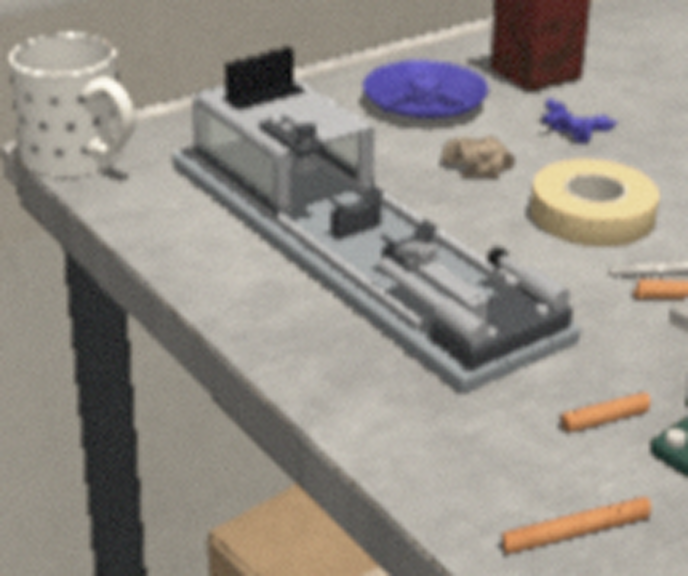

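>>> drive_tool:
  deltas: "87 40 -72 0 0.1; 87 66 -118 0 0.2; 87 92 -164 0 0.3; 87 115 -207 0 0.38; 87 138 -249 0 0.38; 87 160 -290 0 0.38; 87 181 -326 0 0.38; 87 200 -360 0 0.38; 87 219 -392 0 0.38; 87 219 -392 -40 0.38; 87 219 -392 -85 0.38; 87 219 -392 -120 0.38"

```text
time_s: 1.3
position: [0.4503, 0.1875, 0.1008]
tcp_rot: [[-1.0, 0.002, -0.001], [0.002, 1.0, -0.0], [0.001, -0.0, -1.0]]
force: [-0.4, -0.0, 0.1]
opening: 1.002
grasp_force: 0.0
```

```bash
cat > m.py <<'E'
from h import *
import sys
for n in('top','side'):
    im=snap(n,sys.argv[1]+n[0]+'.png')[:,:,::-1].copy()
    m=cv2.inRange(cv2.cvtColor(im,cv2.COLOR_BGR2HSV),(5,110,80),(22,255,255))
    k,l,st,c=cv2.connectedComponentsWithStats(m)
    for i in range(1,k):
        if 60<st[i,4]<700:
            uv=np.argwhere(l==i)[:,::-1];P=at(n,uv,.011 if n=='top' else .007)
            if .25<P[:,0].mean()<.6 and -.05<P[:,1].mean()<.3:
                e=np.linalg.eigh(np.cov(P[:,:2].T));v=e[1][:,1];q=(P[:,:2]-P[:,:2].mean(0))@v
                print(n,st[i].tolist(),P.mean(0).round(4),'ang',np.degrees(np.arctan(v[1]/v[0])).round(2),'len',np.ptp(q).round(4))
s=bot.read_state();print(s['time_s'],s['position'],np.degrees(np.arctan2(*s['tcp_rot'][:2,1][::-1])),s['force'],s['opening'],s['grasp_force'])
E
python3 m.py a
```

```text
top [198, 296, 6, 18, 107] [0.4259 0.1883 0.011 ] ang 0.85 len 0.035
top [237, 307, 7, 29, 164] [0.3885 0.1083 0.011 ] ang 1.85 len 0.0561
top [290, 362, 12, 23, 144] [0.2817 0.0034 0.011 ] ang -21.72 len 0.0451
side [391, 305, 19, 10, 106] [0.3978 0.1145 0.007 ] ang 5.93 len 0.0436
side [372, 336, 46, 17, 281] [0.4527 0.1955 0.007 ] ang 1.08 len 0.0889
1.4 [0.4470223  0.18741903 0.09862018] 89.960490575452 [-0.33681555  0.13145777 -0.28278978] 1.0008878638932805 0.0
```

>>> drive_tool:
  deltas: "50 1 3 -35 0.015; 50 1 3 -65 0.015; 50 1 3 -85 0.015; 50 1 3 -92 0.015; 50 1 3 -96 0.015; 50 1 3 -96 0.015; 50 1 3 -96 0.015"

```text
time_s: 2.1
position: [0.4526, 0.1917, 0.0077]
tcp_rot: [[-1.0, -0.015, 0.002], [-0.015, 1.0, 0.0], [-0.002, 0.0, -1.0]]
force: [-0.7, -0.3, 0.1]
opening: 0.587
grasp_force: 0.0
```

```bash
python3 m.py b
```

```text
top [198, 302, 6, 12, 68] [0.4196 0.1884 0.011 ] ang 0.94 len 0.0226
top [237, 307, 7, 29, 165] [0.3884 0.1083 0.011 ] ang 1.68 len 0.0561
top [290, 362, 12, 23, 143] [0.2816 0.0035 0.011 ] ang -21.87 len 0.0445
side [370, 280, 28, 33, 86] [0.4085 0.0654 0.007 ] ang -88.7 len 0.112
side [372, 340, 27, 13, 170] [0.4708 0.195  0.007 ] ang 3.69 len 0.0543
2.2 [0.45239082 0.1916283  0.00762417] 90.87466005731866 [ 0.05064705  0.24376119 -0.4083874 ] 0.5819066202703856 0.0
```

View pics/bs.png

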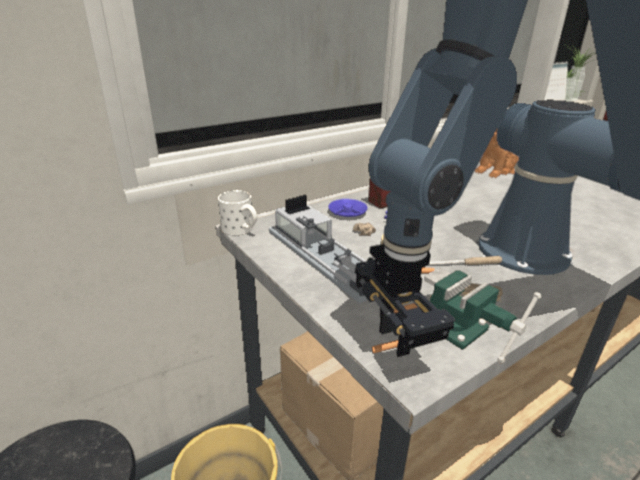

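The side view shows the fingers straddling the rod at (395,345). I'll lower a little, close and lift.

>>> drive_tool:
  deltas: "50 0 0 -4 0; 50 0 0 -4 0; 0 0 0 -4 0; 0 0 0 -4 0; 0 0 0 -4 0; 0 0 0 -4 0; 0 0 0 -4 0; 0 0 0 -4 0; 0 0 0 -4 0"

```text
time_s: 3.1
position: [0.4517, 0.1915, 0.0025]
tcp_rot: [[-1.0, -0.015, -0.0], [-0.015, 1.0, -0.0], [0.0, -0.0, -1.0]]
force: [-0.8, 0.3, -0.1]
opening: 0.124
grasp_force: 30.0
```

>>> drive_tool:
  deltas: "0 0 0 20 0; 0 0 0 60 0; 0 0 0 110 0; 0 0 -35 110 -0.14; 0 0 -70 110 -0.28; 0 0 -105 110 -0.42; 0 0 -140 110 -0.56; 0 0 -175 110 -0.7; 0 1 -210 110 -0.84; 0 1 -240 110 -0.98; 0 1 -270 110 -1.12; 0 1 -289 110 -1.24"

```text
time_s: 4.3
position: [0.4528, -0.0997, 0.1126]
tcp_rot: [[-0.333, 0.943, 0.001], [0.943, 0.333, -0.001], [-0.001, 0.0, -1.0]]
force: [0.5, -0.5, 0.5]
opening: 0.127
grasp_force: 30.0
```

>>> drive_tool:
  deltas: "0 0 0 0 -0.07; 0 0 0 0 -0.07; 0 0 0 -30 -0.07; 0 0 0 -30 -0.07; 0 0 0 -30 -0.07"

```text
time_s: 4.8
position: [0.4519, -0.0968, 0.0824]
tcp_rot: [[-0.274, 0.962, -0.002], [0.962, 0.274, 0.001], [0.002, -0.002, -1.0]]
force: [0.6, 0.3, -1.0]
opening: 0.128
grasp_force: 30.0
```

```bash
python3 m.py c; python3 -c "
import cv2,numpy as np
a=cv2.imread('pics/ct.png')[220:345,235:450];b=cv2.imread('pics/cs.png')[180:330,240:455]
f=lambda i:cv2.resize(i,None,fx=3.7,fy=3.7,interpolation=cv2.INTER_CUBIC)
cv2.imwrite('pics/c2.png',cv2.resize(np.vstack([a,b]),None,fx=2.15,fy=2.15,interpolation=cv2.INTER_CUBIC))"
```

```text
side [413, 268, 21, 5, 87] [0.2848 0.0072 0.007 ] ang -9.15 len 0.0464
side [391, 303, 27, 11, 143] [0.3895 0.1141 0.007 ] ang 4.63 len 0.0613
4.9 [ 0.45296041 -0.0973208   0.08318706] 15.88151044206989 [-0.38607601  0.1459866  -0.11396334] 0.12952763306172146 29.999902085401118
```

View pics/c2.png

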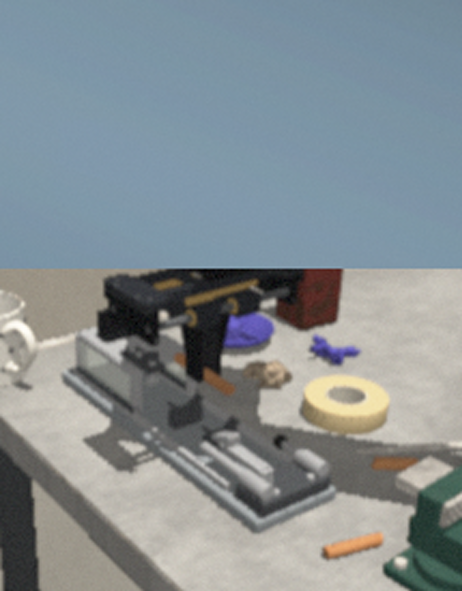

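The top view is blocked by the arm. In the side view the held rod's ends are at about image (348,235) and (322,221), above the blocks. I'll use the held rod to calibrate the side camera's bias, then overlay the block model on both first pictures.

```bash
cat > ov.py <<'E'
from h import *
yaw=np.radians(15.88);ex=np.array([np.cos(yaw),np.sin(yaw),0]);ey=np.array([-ex[1],ex[0],0])
c=np.array([.453,-.0974,.0865])
print('pred ends',proj('side',[c+ey*.0445,c-ey*.0445]).round(1).tolist(),'obs (348.4,235.3),(321.9,221.4)')
im=cv2.imread('pics/cs.png');m=cv2.inRange(cv2.cvtColor(im,cv2.COLOR_BGR2HSV),(5,80,50),(22,255,255));m[:,:300]=0;m[:,362:]=0;m[:205]=0;m[250:]=0
q=np.argwhere(m>0)[:,::-1];print('rod pixels',len(q),q.min(0),q.max(0))
off=np.array(eval(open('off.txt').read())) if __import__('os').path.exists('off.txt') else np.zeros(2)
def draw(n,f,box,k,cr,deg,off):
    im=cv2.imread(f)[box[1]:box[3],box[0]:box[2]];im=cv2.resize(im,None,fx=k,fy=k,interpolation=cv2.INTER_CUBIC)
    a=np.radians(deg);ex=np.array([np.cos(a),np.sin(a),0]);ey=np.array([-ex[1],ex[0],0])
    for s in(-36,-24,24,36):
        P=[np.array([*cr,0])+ex*x/1e3+ey*s/1e3+[0,0,z/1e3] for x,z in[(-17,44),(-7,34),(7,34),(17,44)]]
        uv=((proj(n,P)+off-[box[0],box[1]]+.5)*k).round().astype(int)
        cv2.polylines(im,[uv],False,(0,0,255) if s in(-24,36) else (0,255,0),1)
    return im
a=draw('top','pics/t1.png',(280,240,400,320),5,(.453,-.098),15.5,0)
b=draw('side','pics/s1.png',(290,200,410,280),5,(.453,-.098),15.5,np.array([0,0]))
cv2.imwrite('pics/ov.png',cv2.resize(np.vstack([a,b]),(450,600)))
E
python3 ov.py
```

```text
pred ends [[346.8, 235.5], [322.0, 219.8]] obs (348.4,235.3),(321.9,221.4)
rod pixels 136 [321 205] [348 238]
```

View pics/ov.png

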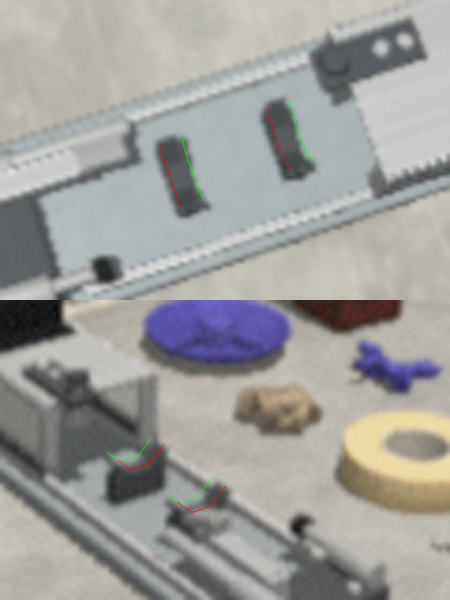

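>>> drive_tool:
  deltas: "0 1 2 -10 0; 0 1 2 -20 0; 0 1 2 -28 0; 0 1 2 -34 0; 0 1 2 -38 0; 0 1 2 -41 0; 0 1 2 -43 0; 0 1 2 -43 0"

```text
time_s: 5.7
position: [0.4536, -0.0956, 0.0394]
tcp_rot: [[-0.272, 0.962, -0.0], [0.962, 0.272, 0.0], [0.0, -0.0, -1.0]]
force: [0.0, 0.1, -0.9]
opening: 0.13
grasp_force: 30.0
```

```bash
python3 -c "
from h import *
im=snap('side','ds.png')[:,:,::-1];cv2.imwrite('pics/dc.png',cv2.resize(im[200:290,270:420],None,fx=5,fy=5,interpolation=cv2.INTER_CUBIC))
s=bot.read_state();print(s['position'],s['force'],s['moment'])"
```

```text
[ 0.45373051 -0.09560411  0.03954267] [0.30437625 0.2435243  0.17112449] [-0.03309358 -0.03226738  0.02212984]
```

View pics/dc.png

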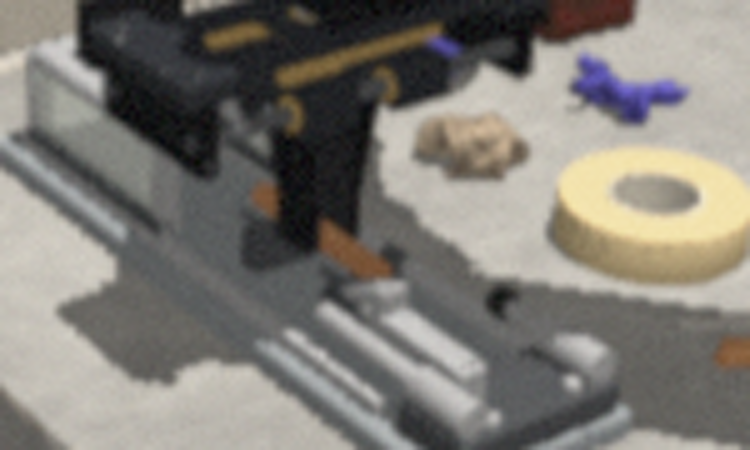

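The rod sits over both blocks, with its near end at crop (390,275) lying between the flanks. No contact force yet, so I'll go the last 3 mm and let go.

>>> drive_tool:
  deltas: "0 0 0 -1 0; 0 0 0 -2 0; 0 0 0 -3 0; 0 0 0 -3 0"

```text
time_s: 6.15
position: [0.4537, -0.0956, 0.0366]
tcp_rot: [[-0.272, 0.962, 0.0], [0.962, 0.272, -0.0], [-0.0, 0.0, -1.0]]
force: [0.2, 0.4, -1.2]
opening: 0.127
grasp_force: 30.0
```

Release slowly and raise straight up.

>>> drive_tool:
  deltas: "14 0 0 0 0; 18 0 0 0 0; 24 0 0 0 0; 24 0 0 0 0; 24 0 0 10 0; 24 0 0 30 0; 24 0 0 60 0; 24 0 0 100 0; 24 0 0 130 0"

```text
time_s: 7.05
position: [0.4538, -0.0956, 0.1691]
tcp_rot: [[-0.273, 0.962, 0.002], [0.962, 0.273, -0.001], [-0.001, 0.001, -1.0]]
force: [1.5, -1.2, 0.1]
opening: 0.276
grasp_force: 0.0
```

>>> drive_tool:
  deltas: "0 10 -35 0 0; 0 22 -80 0 0; 0 36 -125 0 0; 0 49 -170 0 0; 0 54 -190 0 0; 0 54 -190 0 0"

```text
time_s: 7.65
position: [0.5086, -0.2893, 0.1673]
tcp_rot: [[-0.269, 0.963, 0.002], [0.963, 0.269, -0.003], [-0.003, 0.002, -1.0]]
force: [-1.3, -0.8, -0.9]
opening: 0.004
grasp_force: 0.0
```

```bash
python3 -c "
from h import *
a=snap('top','et.png')[:,:,::-1];b=snap('side','es.png')[:,:,::-1]
f=lambda i:cv2.resize(i,None,fx=3.3,fy=3.3,interpolation=cv2.INTER_CUBIC)
cv2.imwrite('pics/e.png',np.vstack([f(a[235:325,255:450]),f(b[190:280,240:435])]))
s=bot.read_state();print(s['position'],s['force'],s['opening'])"
```

```text
[ 0.50689885 -0.2849977   0.1666488 ] [-0.91116916 -0.22045789  0.43205748] 0.00666917244583165
```

View pics/e.png

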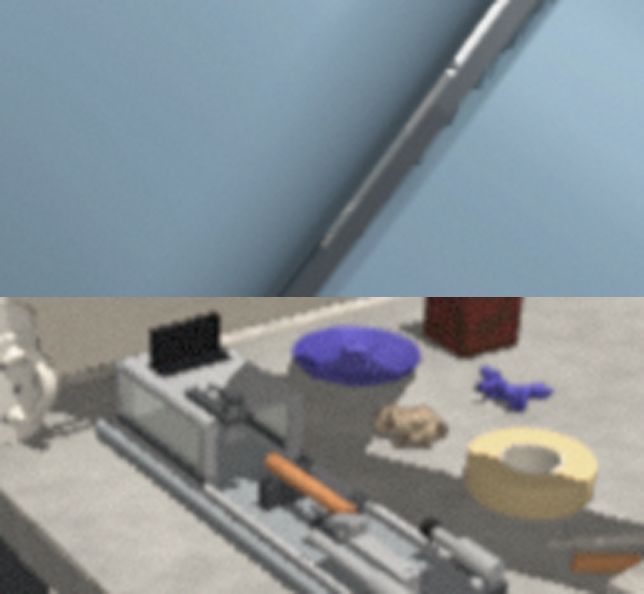

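The side view shows the rod lying in both blocks, with crop ends at (272,460) and (350,508). Next I'll lower behind the push plate, fingers closed, and approach it.

>>> drive_tool:
  deltas: "0 0 0 -40 0; 0 0 0 -70 0; 0 0 0 -83 0; 0 0 0 -83 0; 0 -2 6 -83 0; 0 -3 11 -83 0; 0 -4 15 -83 0; 0 -5 19 -83 0; 0 -6 22 -83 0; 0 -6 22 -83 0"

```text
time_s: 8.75
position: [0.5015, -0.263, 0.0838]
tcp_rot: [[-0.273, 0.962, -0.0], [0.962, 0.273, 0.0], [0.0, -0.0, -1.0]]
force: [-0.1, -0.7, -0.1]
opening: 0.0
grasp_force: 0.0
```

>>> drive_tool:
  deltas: "0 -1 3 0 0; 0 -2 6 0 0; 0 -3 9 0 0; 0 -3 12 0 0; 0 -4 15 0 0; 0 -5 18 0 0"

```text
time_s: 9.35
position: [0.4969, -0.2456, 0.0836]
tcp_rot: [[-0.272, 0.962, 0.001], [0.962, 0.272, -0.0], [-0.001, 0.001, -1.0]]
force: [0.8, -2.1, -0.4]
opening: 0.001
grasp_force: 1.1
```

>>> drive_tool:
  deltas: "0 -1 5 0 0; 0 -3 10 0 0; 0 -4 15 0 0; 0 -6 20 0 0; 0 -7 25 0 0; 0 -8 30 0 0; 0 -10 35 0 0; 0 -11 40 0 0; 0 -12 45 0 0; 0 -14 50 0 0; 0 -15 55 0 0; 0 -17 60 0 0"

```text
time_s: 10.55
position: [0.48, -0.1853, 0.0836]
tcp_rot: [[-0.272, 0.962, 0.001], [0.962, 0.272, -0.0], [-0.001, 0.001, -1.0]]
force: [2.2, -1.7, 0.1]
opening: 0.003
grasp_force: 1.1
```

>>> drive_tool:
  deltas: "0 -1 2 0 0; 0 -1 4 0 0; 0 -2 7 0 0; 0 -2 9 0 0; 0 -3 11 0 0; 0 -4 13 0 0; 0 -4 16 0 0; 0 -5 18 0 0; 0 -5 20 0 0"

```text
time_s: 11.45
position: [0.4742, -0.1652, 0.0834]
tcp_rot: [[-0.273, 0.962, -0.001], [0.962, 0.273, 0.0], [0.001, -0.001, -1.0]]
force: [-1.3, -1.6, 1.1]
opening: 0.009
grasp_force: 1.0
```

>>> drive_tool:
  deltas: "0 0 2 0 0; 0 -1 3 0 0; 0 -1 5 0 0; 0 -2 6 0 0; 0 -2 8 0 0; 0 -2 8 0 0"

```text
time_s: 12.05
position: [0.4724, -0.1571, 0.0836]
tcp_rot: [[-0.273, 0.962, -0.0], [0.962, 0.273, 0.001], [0.001, -0.0, -1.0]]
force: [-0.2, -1.0, 0.3]
opening: 0.007
grasp_force: 0.5
```

>>> drive_tool:
  deltas: "0 0 1 0 0; 0 -1 2 0 0; 0 -1 3 0 0; 0 -1 4 0 0; 0 -1 5 0 0; 0 -1 5 0 0"

```text
time_s: 12.65
position: [0.4713, -0.1522, 0.0835]
tcp_rot: [[-0.273, 0.962, -0.001], [0.962, 0.273, 0.0], [0.001, -0.001, -1.0]]
force: [0.0, -1.1, 0.8]
opening: 0.006
grasp_force: 0.7
```

>>> drive_tool:
  deltas: "0 0 1 0 0; 0 -1 2 0 0; 0 -1 3 0 0; 0 -1 4 0 0; 0 -1 5 0 0; 0 -1 5 0 0"

```text
time_s: 13.25
position: [0.4706, -0.1482, 0.0836]
tcp_rot: [[-0.273, 0.962, -0.0], [0.962, 0.273, -0.001], [-0.001, -0.001, -1.0]]
force: [-0.5, -5.9, -0.4]
opening: 0.011
grasp_force: 2.3
```

>>> drive_tool:
  deltas: "0 0 1 0 0; 0 -1 2 0 0; 0 -1 3 0 0; 0 -1 4 0 0; 0 -1 5 0 0; 0 -1 5 0 0"

```text
time_s: 13.85
position: [0.4692, -0.1433, 0.0835]
tcp_rot: [[-0.274, 0.962, -0.001], [0.962, 0.274, -0.001], [-0.001, -0.001, -1.0]]
force: [-1.6, -6.3, -0.1]
opening: 0.003
grasp_force: 2.6
```

>>> drive_tool:
  deltas: "0 0 1 0 0; 0 -1 2 0 0; 0 -1 3 0 0; 0 -1 4 0 0; 0 -1 5 0 0; 0 -1 5 0 0"

```text
time_s: 14.45
position: [0.4688, -0.1402, 0.0837]
tcp_rot: [[-0.275, 0.961, 0.0], [0.961, 0.275, -0.005], [-0.004, -0.001, -1.0]]
force: [-3.3, -11.3, -2.1]
opening: 0.008
grasp_force: 5.2
```

>>> drive_tool:
  deltas: "0 0 1 0 0; 0 -1 2 0 0; 0 -1 3 0 0; 0 -1 4 0 0; 0 -1 4 0 0"

```text
time_s: 14.95
position: [0.4681, -0.1365, 0.0837]
tcp_rot: [[-0.275, 0.961, 0.001], [0.961, 0.275, -0.005], [-0.005, -0.001, -1.0]]
force: [-3.7, -12.2, -1.9]
opening: 0.004
grasp_force: 5.4
```

>>> drive_tool:
  deltas: "0 0 1 0 0; 0 -1 2 0 0; 0 -1 3 0 0; 0 -1 4 0 0; 0 -1 4 0 0"

```text
time_s: 15.45
position: [0.4672, -0.1328, 0.0837]
tcp_rot: [[-0.275, 0.961, 0.001], [0.961, 0.275, -0.005], [-0.005, -0.001, -1.0]]
force: [-3.0, -12.8, -2.4]
opening: 0.003
grasp_force: 5.9
```

>>> drive_tool:
  deltas: "0 0 1 0 0; 0 -1 2 0 0; 0 -1 3 0 0; 0 -1 3 0 0"

```text
time_s: 15.85
position: [0.4665, -0.13, 0.0838]
tcp_rot: [[-0.275, 0.961, 0.002], [0.961, 0.275, -0.006], [-0.006, -0.0, -1.0]]
force: [-2.4, -14.1, -2.4]
opening: 0.012
grasp_force: 6.2
```

>>> drive_tool:
  deltas: "0 0 1 0 0; 0 -1 2 0 0; 0 -1 2 0 0"

```text
time_s: 16.15
position: [0.4659, -0.128, 0.0838]
tcp_rot: [[-0.275, 0.962, 0.003], [0.962, 0.275, -0.006], [-0.006, 0.001, -1.0]]
force: [-1.9, -12.1, -3.2]
opening: 0.004
grasp_force: 6.0
```

>>> drive_tool:
  deltas: "0 0 1 0 0; 0 0 1 0 0; 0 -0.5 2 0 0; 0 -0.5 2 0 0"

```text
time_s: 16.55
position: [0.4647, -0.1241, 0.0837]
tcp_rot: [[-0.273, 0.962, 0.001], [0.962, 0.273, -0.002], [-0.003, 0.0, -1.0]]
force: [-0.6, -6.9, -1.3]
opening: 0.007
grasp_force: 3.1
```

>>> drive_tool:
  deltas: "0 -0.3 1 0 0; 0 -0.3 1 0 0"

```text
time_s: 16.75
position: [0.4643, -0.123, 0.0837]
tcp_rot: [[-0.273, 0.962, 0.001], [0.962, 0.273, -0.002], [-0.003, 0.0, -1.0]]
force: [-0.3, -7.5, -0.1]
opening: 0.01
grasp_force: 3.2
```

>>> drive_tool:
  deltas: "0 -0.3 1 0 0; 0 -0.3 1 0 0"

```text
time_s: 16.95
position: [0.4639, -0.1216, 0.0837]
tcp_rot: [[-0.273, 0.962, 0.001], [0.962, 0.273, -0.002], [-0.002, 0.0, -1.0]]
force: [-1.1, -5.2, -0.1]
opening: 0.003
grasp_force: 2.3
```

>>> drive_tool:
  deltas: "0 -0.1 0.5 0 0; 0 -0.1 0.5 0 0"

```text
time_s: 17.15
position: [0.4639, -0.1212, 0.0837]
tcp_rot: [[-0.273, 0.962, 0.001], [0.962, 0.273, -0.002], [-0.002, 0.0, -1.0]]
force: [-0.1, -6.5, -0.9]
opening: 0.006
grasp_force: 2.8
```

>>> drive_tool:
  deltas: "0 -0.1 0.5 0 0; 0 -0.1 0.5 0 0"

```text
time_s: 17.35
position: [0.4639, -0.121, 0.0837]
tcp_rot: [[-0.274, 0.962, 0.001], [0.962, 0.274, -0.003], [-0.003, 0.0, -1.0]]
force: [-1.9, -7.4, -0.4]
opening: 0.005
grasp_force: 3.4
```

>>> drive_tool:
  deltas: "0 -0.1 0.5 0 0; 0 -0.1 0.5 0 0"

```text
time_s: 17.55
position: [0.4638, -0.1208, 0.0837]
tcp_rot: [[-0.274, 0.962, 0.001], [0.962, 0.274, -0.003], [-0.003, 0.0, -1.0]]
force: [-1.3, -8.6, -1.7]
opening: 0.009
grasp_force: 3.8
```

>>> drive_tool:
  deltas: "0 -0.1 0.5 0 0; 0 -0.1 0.5 0 0"

```text
time_s: 17.75
position: [0.4637, -0.1204, 0.0837]
tcp_rot: [[-0.274, 0.962, 0.001], [0.962, 0.274, -0.003], [-0.003, 0.0, -1.0]]
force: [-2.1, -8.3, -1.6]
opening: 0.0
grasp_force: 3.9
```

>>> drive_tool:
  deltas: "0 -0.3 1 0 0; 0 -0.3 1 0 0"

```text
time_s: 17.95
position: [0.4634, -0.1194, 0.0837]
tcp_rot: [[-0.274, 0.962, 0.001], [0.962, 0.274, -0.003], [-0.003, 0.0, -1.0]]
force: [-1.7, -8.9, -1.2]
opening: 0.006
grasp_force: 4.0
```

>>> drive_tool:
  deltas: "0 -0.3 1 0 0; 0 -0.3 1 0 0"

```text
time_s: 18.15
position: [0.4633, -0.119, 0.0837]
tcp_rot: [[-0.275, 0.962, 0.001], [0.962, 0.275, -0.004], [-0.004, 0.0, -1.0]]
force: [-1.8, -10.7, -0.9]
opening: 0.004
grasp_force: 4.9
```

>>> drive_tool:
  deltas: "0 -0.1 0.5 0 0; 0 -0.1 0.5 0 0; 0 -0.1 0.5 0 0"

```text
time_s: 18.45
position: [0.4633, -0.1189, 0.0837]
tcp_rot: [[-0.275, 0.962, 0.002], [0.962, 0.275, -0.005], [-0.005, 0.0, -1.0]]
force: [-2.8, -11.8, -2.3]
opening: 0.003
grasp_force: 5.4
```

>>> drive_tool:
  deltas: "0 -0.1 0.5 0 0; 0 -0.1 0.5 0 0; 0 -0.1 0.5 0 0"

```text
time_s: 18.75
position: [0.4633, -0.1187, 0.0837]
tcp_rot: [[-0.275, 0.961, 0.002], [0.961, 0.275, -0.005], [-0.006, 0.0, -1.0]]
force: [-1.6, -12.9, -2.0]
opening: 0.007
grasp_force: 5.9
```

>>> drive_tool:
  deltas: "0 -0.1 0.5 0 0; 0 -0.1 0.5 0 0; 0 -0.1 0.5 0 0"

```text
time_s: 19.05
position: [0.4633, -0.1185, 0.0838]
tcp_rot: [[-0.275, 0.961, 0.002], [0.961, 0.275, -0.006], [-0.006, 0.0, -1.0]]
force: [-3.1, -13.2, -2.5]
opening: 0.004
grasp_force: 6.4
```

>>> drive_tool:
  deltas: "0 -0.1 0.5 0 0; 0 -0.1 0.5 0 0; 0 -0.1 0.5 0 0"

```text
time_s: 19.35
position: [0.4632, -0.1184, 0.0838]
tcp_rot: [[-0.275, 0.961, 0.002], [0.961, 0.275, -0.006], [-0.007, 0.0, -1.0]]
force: [-3.2, -15.2, -2.5]
opening: 0.006
grasp_force: 6.9
```

>>> drive_tool:
  deltas: "0 -0.1 0.5 0 0; 0 -0.1 0.5 0 0; 0 -0.1 0.5 0 0"

```text
time_s: 19.65
position: [0.4632, -0.1182, 0.0838]
tcp_rot: [[-0.276, 0.961, 0.002], [0.961, 0.276, -0.007], [-0.007, 0.0, -1.0]]
force: [-2.8, -16.9, -2.7]
opening: 0.006
grasp_force: 7.4
```

17 N on the plate, well past the drop after the click, so the latch has caught. Backing off gently and lifting clear.

>>> drive_tool:
  deltas: "0 0.3 -1 0 0; 0 0.5 -2 0 0; 0 1 -4 0 0; 0 2 -7 0 0; 0 4 -13 0 0; 0 6 -20 0 0; 0 7 -25 0 0; 0 7 -25 40 0; 0 7 -25 80 0; 0 7 -25 120 0; 0 7 -60 150 0; 0 7 -100 150 0"

```text
time_s: 20.85
position: [0.4714, -0.2151, 0.2383]
tcp_rot: [[-0.275, 0.961, 0.008], [0.961, 0.276, -0.005], [-0.007, 0.006, -1.0]]
force: [1.2, -0.4, 0.2]
opening: 0.003
grasp_force: 0.0
```

>>> drive_tool:
  deltas: "0 -40 -40 0 0; 0 -80 -80 0 0; 0 -110 -110 0 0; 0 -120 -150 0 0; 0 -120 -190 0 0; 0 -120 -190 0 0; 0 -120 -190 0 0; 0 -120 -190 0 0"

```text
time_s: 21.65
position: [0.3488, -0.4024, 0.2331]
tcp_rot: [[-0.273, 0.962, -0.001], [0.962, 0.273, 0.002], [0.003, -0.0, -1.0]]
force: [0.4, 0.5, -0.6]
opening: 0.003
grasp_force: 0.0
```

```bash
python3 -c "
from h import *
a=snap('top','ft.png')[:,:,::-1];b=snap('side','fs.png')[:,:,::-1]
f=lambda i,k:cv2.resize(i,None,fx=k,fy=k,interpolation=cv2.INTER_CUBIC)
cv2.imwrite('pics/f.png',np.vstack([f(a[150:400,180:480],2)[:300],f(b[180:330,210:510],2)]))
s=bot.read_state();print(s['time_s'],s['position'],s['force'])"
```

```text
21.75 [ 0.34920855 -0.40232544  0.23337753] [0.43354651 0.30687182 0.08585079]
```

View pics/f.png

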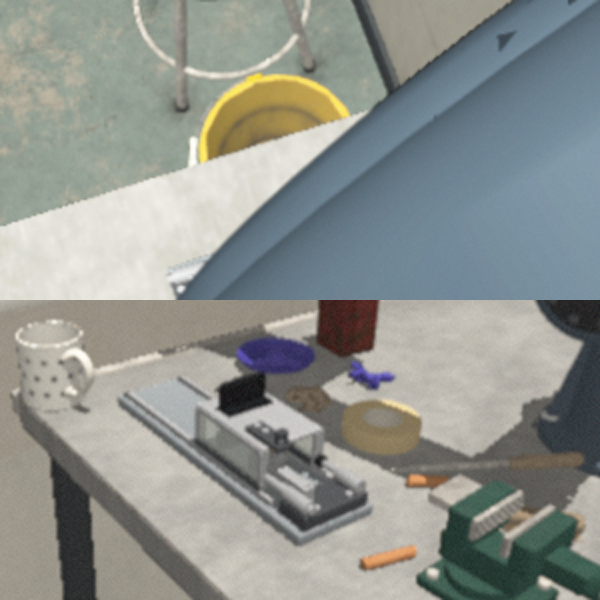

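The side view shows the guard standing at the strike block, with plate-top corners at about image (319,219) and (342,216). The mug and short rods haven't moved. One numeric check of the guard's position before handing in.

```bash
python3 -c "
from h import *
a=np.radians(15.7);ex=np.array([np.cos(a),np.sin(a),0]);u=np.array([-ex[1],ex[0],0])
for back in(0,.012,.03):
  c=np.array([.4632,-.1184,.105])+u*(.010-.0025-back)
  print(back,proj('side',[c-ex*.03,c+ex*.03,c+u*.01-ex*.03,c+u*.01+ex*.03]).round(1).tolist())"
```

```text
0 [[339.4, 214.3], [317.0, 221.0], [342.2, 215.9], [319.7, 222.7]]
0.012 [[336.1, 212.3], [313.8, 218.9], [338.9, 213.9], [316.5, 220.6]]
0.03 [[331.3, 209.4], [309.2, 215.9], [334.0, 211.0], [311.7, 217.6]]
```

```bash
python3 -c "
from rig import bot
print(bot.hand_in())"
```

```text
the job is handed in; nothing more can be done
None
```

The long rod lies in the cradle and the guard is latched shut over it; the highest push I read was 17 N, which puts the rubber stop at about 1.5 mm of its 2.5 mm limit, the short rods and mug were left alone, and I handed the job in at about 22 s (no verdict was returned).

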